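# Tray home and garage door latched

### The job

Slide the clear tray with the van in it all the way into the plywood toy garage until it meets the back wall. Then swing the garage door shut and press it gently, no harder than the latch needs, until its sprung tongue rides over the strike and snaps in, so that the door stays shut by itself. Leave the van in its tray and the other things on the table where they stand.

Things in the scene. Friction and masses are not known exactly. Their poses are not given: they have to be found in the camera images.
- garage: fixed birch-plywood toy garage. Origin on the table, middle of the bay mouth; +x into the bay, +y to the hinge side. 9 mm base board, x -135 to 155, y +-110 mm. Bay 90 mm wide (y +-45), 12 mm side walls 75 mm high, inner face of the back wall at x = 128. A roof (top 84 mm above the table) covers only x 60 to 140
- catch_nominal (a point): nominal place of the strike's edge, right of the mouth at y = -63 mm. Metal catch, y -46 to -84 mm, 63 high, with the strike (3 mm proud of the shut door's face), a sprung pin reaching 30 mm forward that pushes an unlatched door back open, and a hard stop. The catch sits on slots: it is set up to 13 mm nearer or deeper in x than this point, each time differently, so feel for the snap
- door (a joint): door hinge angle, rad; 0 = shut with the catch at its nominal place, grows as it opens to the front, 1.6 = fully out. Hinge line upright at x = 0, y = +62 mm of the garage. Panel 122 mm wide, 12 thick, 13 to 78 mm above the table, inner face on the hinge plane. Latched it rests between -0.11 and 0.11; not latched it springs back beyond 0.15 when let go
- door_push (a point): where to push on the door's outer face: 85 mm from the hinge line, 49 mm above the table. Axes turn with the door: x in the closing direction, y to the hinge. Here the force climbs to about 8 to 13 N over the last 12 mm of edge travel as the tongue rides the strike, drops at the snap, and a few mm on shoots up at the hard stop. Over 20 N is too rough
- door_edge (a point): free edge of the door, inner face, mid-height, 122 mm from the hinge; axes as door_push. The tongue stands 9 mm out of this edge, sloped on the inner side
- tray: open clear plastic tray, 112 (x) x 76 (y) x 34 mm, walls and floor 3 mm, loose on the base board, already lined up in the mouth of the bay and standing part-way out. Origin under its centre, x as the garage's. Its front wall is at x = -56 mm. Home, its origin is at x = 72 mm of the garage and its front wall 16 mm inside the mouth. Slides with about 1 to 2 N
- van: die-cast van 76 x 34 x 37 mm, lying loose in the tray; origin under its centre, nose to its +x
- spare_tray: bystander: second clear tray of the same size, on the table left of the garage; origin under its centre
- coupe: bystander: low die-cast coupe 76 x 34 x 23 mm in the spare tray; origin under its centre
- sedan: bystander: die-cast sedan 76 x 34 x 28 mm on the table right of the garage; origin under its centre
- cone: bystander: toy traffic cone 44 x 44 x 66 mm; origin under its centre
- arch: bystander: wooden tunnel arch 70 (x) x 90 (y) x 78 mm; origin under its centre
- bowl: bystander: ceramic bowl, 110 mm across, 45 mm high; origin under its centre
Not all that is in view belongs to the job. Leave any pink or red look-alike of the tray alone.

How it is judged:
By the outcome, as a careful person would: the job done as asked, in the order asked, and still so for the second after the job is handed in, with the robot touching nothing.
It also fails if it takes over 58 s, if anything falls off the work surface, if the arm or the gripper's body presses on something with over 40 N, if the wrist force passes 120 N, or if a joint passes its speed limit or range.

### The arm

A 6-joint arm with a two-finger parallel gripper is mounted at the origin on the work surface. World frame = base frame: x ahead of the robot, y to its left, z up, the work surface at z = 0. Lengths are in m, angles in rad, forces in N, time in s.
With the tool pointing down it reaches from about 0.25 to 0.725 m from the base axis. Payload 4 kg.
Tool frame: the origin (TCP) lies midway between the tips of the shut fingers; the grasp point (between the pads) lies behind it (robot.grip_depth is the z of the grasp point in the tool frame, in m); z points along the fingers, y is the line along which they close (so a half turn about z gives the same grasp; the last joint's range is limited). The gripper opens to 85 mm and grips with 20 to 120 N. Pads are 22 mm wide; open, the fingers measure 114 mm over their backs; the gripper's body (76 mm by 85 mm) begins 54 mm behind the grasp point. The pads swing forward as they close: fully open they stand 13 mm farther back than shut.
Start: joints at [-1.127, 0.241, 0.005, 1.335, 0, 1.571], TCP at [0.215, -0.452, 0.231] pointing down, gripper open.
Joint ranges: [-2.72, 2.72], [-1.05, 1.87], [-1.09, 1.28], [-1.99, 2.15], [-1.42, 1.44], [-3.14, 3.14]. Speed limits (rad/s): [2.79, 2.79, 3.14, 3.14, 3.14, 3.14].

### API

Orientations are given as a unit quaternion [x, y, z, w].
In Python, from cell import robot gives the robot as it stands. The module is installed in compiled form; this text tells all that it offers.
- The arm moves only by the tool arm_command, never from a script. Its argument "series" is one flat list of numbers, 7 for each row, row after row: the turn, a rotation vector about the tool's x, y, z in rad, then the shift along the tool's x, y, z in mm, then the closure in counts, from 0 (fully open) to 255 (shut). A call has 1 to 5 rows; each row is the pose to reach, as a shift and turn from the pose commanded when the call began, along the tool's axes at that moment; what a row does not reach only later rows make up. A row lasts 1/8 s, in which the tool goes at most 62.5 mm and 10.7 degrees, less where a joint would pass 70% of its speed; a pose out of reach is approached as far as the arm can. A call with a gripper value outside its range is refused whole. The fingers move at their own pace and stop on an object; the grip force is fixed at half the most. Time passes only in rows, so rows that repeat a pose let the fingers close. It gives the time, the measured TCP pose, the force, the opening and the grip force at its end, in the units of the state.
- robot.observe(): the state, without advancing time (a new reading comes with each control period).
- robot.read_camera(name): name is "scene" or "top"; returns (picture, depth): 420x560x3 uint8, red, green, blue; 420x560 float32, m along the optical axis (not along the pixel's ray), 0 where there is no reading.
- robot.get_calibration(name): a dict with "fovy" (degrees; the focal length in pixels is half the picture's height over the tangent of half this angle, whatever the lens; pixels are square), "cx", "cy" (the principal point, pixels), "world_to_cam" (4x4, takes a point from world to camera coordinates). Camera axes: x right, y up, looking along -z (the intrinsics and any distortion apply to the point x, -y, -z); pixel columns grow to the right and rows downward; lengths in m; the calibration is good to about 2 mm. A picture is of the moment at which its call begins. get_calibration takes no time and is no camera call.
- robot.close_job(): hands the job in; it is judged then, once.
Trained networks look in the newest picture that a camera, given by its name, has taken for a name from the list of things; names that differ only in an ending like _2 or _b are one class to them, and where a whole thing is asked for, a point or a joint stands for the part that bears it (a point fixed in the world has none). Each returns a list of dicts, best first, with "confidence" (0 to 1); they miss things now and then, are a little off and sometimes report something else, mostly with a low value. They report only what shows in the picture. A call takes as long as a camera call. They do not tell look-alikes from the thing itself.
- robot.boxes_of(camera, thing): "xyz" ([x, y, z] in m, in world coordinates, good to about 4 mm: the middle of the surface that is visible of it).
- robot.pinpoint(camera, thing): "xyz" ([x, y, z] in m, in world coordinates, good to about 4 mm: a listed point, or the origin of a listed thing).
The state is a dict: "t": time; "joints": joint angles; "dq": joint speeds; "tau": joint torques, N m; "ee_pos": TCP position; "tcp_rot": TCP orientation; "wrist_force": force on the tool from outside, world axes, zero at the start; "torque": the same for the moment, N m; "grip_width": opening from 0.0 (shut) to 1.0 (fully open); "grasp_force": force on a finger pad.
Only numpy, scipy, OpenCV 4.12 (cv2) and the standard library are available. Lean on these libraries where they do the work, as an engineer would, in place of code of your own. Each camera call takes 0.05 s, during which the arm holds its last target. There are 200 camera calls.

## Working session

There is one attempt and no reset: what is moved stays moved. The work goes in short steps, Python scripts to look and compute and a tool call to move; the robot and the scene stay as the last step left them, time stands still between calls to the robot, and variables do not carry over. Pictures are saved under pics/ and viewed, at most 10 in all, crops included, and the job is handed in when it is done.

Besides the shell and the picture viewer there is one more tool, called after "Request:" by a JSON object that holds its "name" and its "arguments", one argument or row to a line. arm_command: Moves the arm, as the interface text tells. Its arguments: {"type":"object","properties":{"series":{"type":"array"}},"required":["series"]}

```bash
mkdir -p pics; python3 - <<'E'
from cell import robot
import cv2,numpy as np
for c in("scene","top"):
    p,d=robot.read_camera(c); cv2.imwrite(f"pics/{c}0.png",p[:,:,::-1])
    for n in("garage","catch_nominal","door_push","door_edge","tray","van","spare_tray","cone","arch","sedan","bowl"):
        print(c,n,[(np.round(r["xyz"],3).tolist(),round(r["confidence"],2)) for r in robot.pinpoint(c,n)[:3]])
s=robot.observe();print(s)
print(robot.grip_depth)
E
```

```text
scene garage [([0.565, -0.083, 0.001], 0.83)]
scene catch_nominal [([0.559, -0.149, 0.041], 0.82)]
scene door_push []
scene door_edge [([0.441, -0.02, 0.046], 0.84)]
scene tray [([0.572, -0.089, 0.011], 0.93), ([0.856, -0.069, -0.001], 0.83), ([0.317, -0.163, 0.003], 0.62)]
scene van [([0.565, -0.088, 0.015], 0.65)]
scene spare_tray [([0.587, 0.194, 0.004], 0.86)]
scene cone [([0.583, 0.197, 0.007], 0.68), ([0.447, 0.182, -0.0], 0.58)]
scene arch [([0.636, -0.274, -0.004], 0.76), ([0.555, -0.147, 0.04], 0.22)]
scene sedan [([0.488, -0.307, -0.003], 0.89)]
scene bowl [([0.557, -0.43, 0.005], 0.68)]
top garage [([0.639, -0.27, 0.002], 0.46)]
top catch_nominal [([0.556, -0.151, 0.037], 0.65)]
top door_push [([0.476, -0.006, 0.053], 0.53)]
top door_edge [([0.441, -0.018, 0.045], 0.67), ([0.555, -0.152, 0.041], 0.27)]
top tray [([0.569, -0.082, 0.014], 0.7), ([0.317, -0.16, -0.001], 0.64), ([0.852, -0.07, 0.001], 0.59)]
top van [([0.568, -0.088, 0.014], 0.58), ([0.638, -0.271, 0.002], 0.2)]
top spare_tray [([0.581, 0.194, -0.004], 0.97)]
top cone [([0.448, 0.183, -0.001], 0.77)]
top arch [([0.64, -0.27, -0.001], 0.58)]
top sedan []
top bowl [([0.562, -0.428, 0.001], 0.67)]
{'t': 1.2, 'joints': array([-1.12698263e+00,  2.40567591e-01,  4.98669609e-03,  1.33518201e+00,
        1.38833140e-05,  1.57078683e+00]), 'dq': array([-0.00115659, -0.00019758, -0.00051756,  0.00020089, -0.00058354,
       -0.00035511]), 'tau': array([ 2.54089782e-04, -3.72221410e+01,  2.52690822e+01,  1.34962414e-03,
       -6.07557081e-05,  3.99251448e-06]), 'ee_pos': array([ 0.21469745, -0.45155904,  0.23131758]), 'tcp_rot': array([9.75478500e-01, 2.20094742e-01, 1.04492191e-05, 1.47731391e-05]), 'wrist_force': array([-0.21613749, -0.41553065,  0.14697456]), 'torque': array([ 0.02104187,  0.03015721, -0.02559103]), 'grasp_force': 0.0, 'grip_width': 0.9973348701696586}
-0.0187
```

View pics/scene0.png

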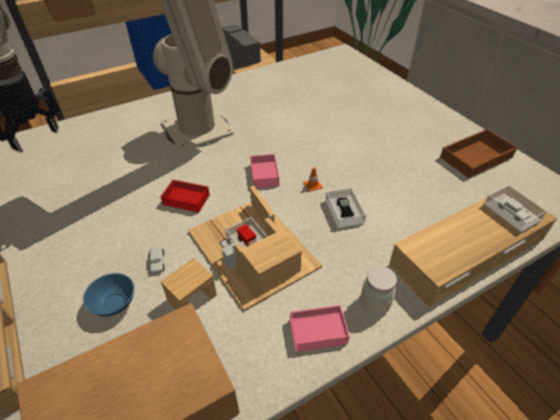

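View pics/top0.png

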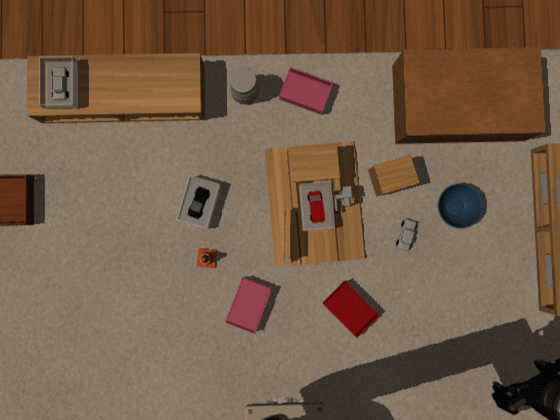

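```bash
cat >h.py <<'E'
from cell import robot
import cv2,numpy as np
def cloud(c):
    p,d=robot.read_camera(c);k=robot.get_calibration(c);h,w=d.shape
    f=h/2/np.tan(np.radians(k["fovy"])/2);v,u=np.mgrid[:h,:w]
    P=np.stack([(u-k["cx"])/f*d,-(v-k["cy"])/f*d,-d,np.ones_like(d)],-1)
    W=(P@np.linalg.inv(k["world_to_cam"]).T)[...,:3];W[d==0]=np.nan
    return p,W,k
E
python3 - <<'E'
from h import *
p,W,k=cloud("top");print({a:b for a,b in k.items() if a!="world_to_cam"})
x,y,z=W[...,0],W[...,1],W[...,2]
reg=(abs(x-.6)<.16)&(abs(y+.08)<.14)
def rect(m,n):
    r=cv2.minAreaRect(W[m][:,:2].astype(np.float32)*1000);print(n,m.sum(),np.round(r[0],1),np.round(r[1],1),round(r[2],2),"z",np.round(np.median(z[m]),4))
def big(m):
    n,l,s,_=cv2.connectedComponentsWithStats(m.astype(np.uint8));return l==1+np.argmax(s[1:,4])
rect(big(reg&(z>.079)&(z<.09)&(x>.6)),"roof")
b=reg&(z>.004);rect(big(b),"board")
m=reg&(z>.06)&(x<.56)&(y>-.06);rect(big(m),"door")
m=reg&(z>.05)&(z<.07)&(y<-.12)&(y>-.18);rect(big(m),"catch")
m=reg&(z>.02)&(z<.045)&(x<.62)&(x>.48)&(y>-.14)&(y<-.04);rect(big(m),"trayish")
cv2.imwrite("pics/crop.png",cv2.resize(p[130:280,230:390],None,fx=4,fy=4,interpolation=2)[:,:,::-1])
E
```

```text
{'fovy': 44.66777987480451, 'cx': 280.5827638944712, 'cy': 206.85279761676344}
roof 1679 [667.9 -78.4] [ 80.9 114.1] 3.96 z 0.0848
board 10315 [582.4 -86.7] [292.1 235.5] 2.2 z 0.0119
door 270 [501.1 -14.7] [ 11.8 115.3] 88.5 z 0.0787
catch 183 [ 590.1 -148. ] [44.4 38. ] 5.56 z 0.0629
trayish 142 [593.1 -83.9] [27.5 33. ] 5.22 z 0.0351
```

View pics/crop.png

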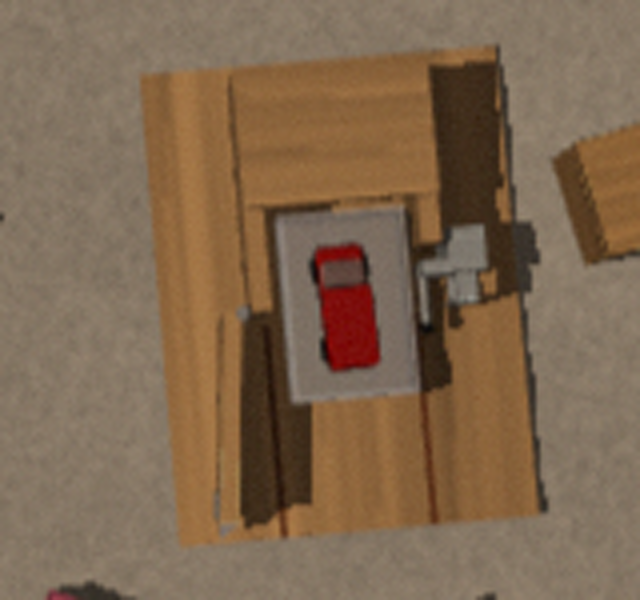

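The tray to move is the clear one with the red van in the bay mouth (top picture 316,205). The pink/red look-alikes at (250,305), (350,308) and (306,90) lie apart on the table, so I leave them alone. The catch is at crop (455,265) and the open door at crop (235,420). Garage yaw is about 4° and its origin about (568,-85) mm.

Request:
{"name": "arm_command", "arguments": {
  "series": [0,0,0.08,48,-27,0,255,0,0,0.16,96,-54,0,255,0,0,0.24,144,-81,0,255,0,0,0.31,192,-107,0,255,0,0,0.373,240,-134,0,255]
}}

```text
t: 1.88
ee_pos: [0.3748, -0.2261, 0.2315]
tcp_rot: [0.999, 0.034, 0.0, 0.0]
wrist_force: [1.0, 0.3, -1.5]
grip_width: -0.002
grasp_force: 0.0
```

```bash
cat >>h.py <<'E'
O=np.array([568.1,-85.3]);A=np.radians(4)
def gw(x,y): return O+[x*np.cos(A)-y*np.sin(A),x*np.sin(A)+y*np.cos(A)]
def state():
    s=robot.observe();q=s["tcp_rot"];yaw=np.arctan2(2*(q[0]*q[1]+q[2]*q[3]),1-2*(q[1]**2+q[2]**2))
    d=s["ee_pos"][:2]*1000-O;g=(d[0]*np.cos(A)+d[1]*np.sin(A),-d[0]*np.sin(A)+d[1]*np.cos(A))
    print("t",s["t"],"garage xy",np.round(g,1),"z",s["ee_pos"][2]*1000,"yaw-A",np.degrees(yaw-A),"F",s["wrist_force"]);return np.array(g),yaw-A
E
python3 -c "
from h import *
state()"
```

```text
t 1.875 garage xy [-202.6 -127. ] z 231.53267148442433 yaw-A -0.08248554019636885 F [ 0.98253783  0.29041817 -1.51521233]
```

Request:
{"name": "arm_command", "arguments": {
  "series": [0,0,0,27,-32,25,255,0,0,0,54,-64,50,255,0,0,0,81,-96,75,255,0,0,0,108,-127,110,255,0,0,0,108,-127,150,255]
}}

```text
t: 2.5
ee_pos: [0.4752, -0.0912, 0.0809]
tcp_rot: [0.999, 0.038, 0.002, 0.0]
wrist_force: [-0.5, 0.0, 0.3]
grip_width: -0.0
grasp_force: 0.0
```

Request:
{"name": "arm_command", "arguments": {
  "series": [0,0,0,0,0,30,255,0,0,0,0,0,53,255,0,0,0,10,0,53,255,0,0,0,20,0,53,255,0,0,0,25,0,53,255]
}}

```text
t: 3.12
ee_pos: [0.5001, -0.0917, 0.0298]
tcp_rot: [0.999, 0.035, 0.002, 0.0]
wrist_force: [-0.3, -0.2, 0.4]
grip_width: -0.002
grasp_force: 0.0
```

```bash
python3 -c "
from h import *
state()
p,W,k=cloud('scene');cv2.imwrite('pics/s1.png',cv2.resize(p[150:310,170:340],None,fx=4,fy=3.7,interpolation=2)[:,:,::-1])"
```

```text
t 3.125 garage xy [-68.3  -1.6] z 29.765696474195725 yaw-A 0.0651727814643647 F [-0.33945373 -0.24288177  0.43521087]
```

View pics/s1.png

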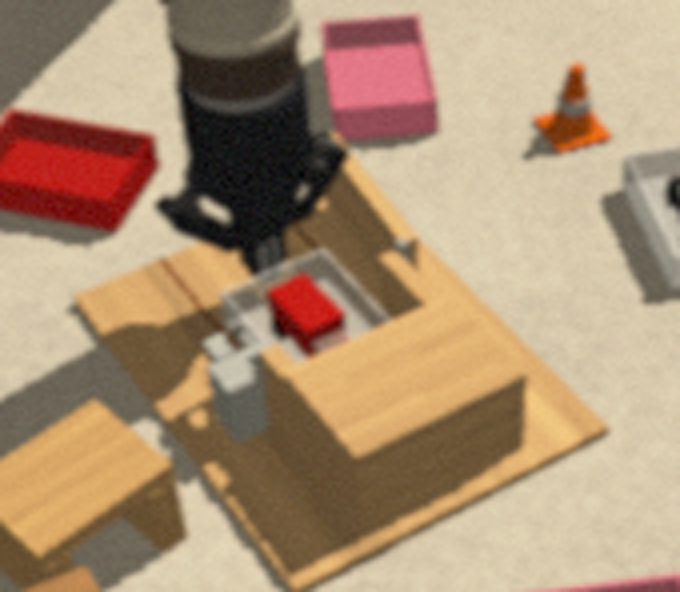

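Fingertips (265,265) stand just before the tray's front wall, and nothing else is touched. Next is the push.

Request:
{"name": "arm_command", "arguments": {
  "series": [0,0,0,5,-1,-3,255,0,0,0,11,-1,-3,255,0,0,0,18,-1,-3,255,0,0,0,25,-1,-3,255,0,0,0,32,-1,-3,255]
}}

```text
t: 3.8
ee_pos: [0.5298, -0.0881, 0.0313]
tcp_rot: [0.999, 0.035, -0.0, -0.0]
wrist_force: [-2.7, -0.1, 2.4]
grip_width: 0.003
grasp_force: 1.4
```

Request:
{"name": "arm_command", "arguments": {
  "series": [0,0,0,6,0,0,255,0,0,0,12,0,0,255,0,0,0,18,0,0,255,0,0,0,24,0,0,255,0,0,0,28,0,0,255]
}}

```text
t: 4.42
ee_pos: [0.5579, -0.0861, 0.0312]
tcp_rot: [0.999, 0.035, 0.0, 0.0]
wrist_force: [-2.5, -0.3, 1.1]
grip_width: 0.002
grasp_force: 1.3
```

```bash
python3 -c "
from h import *
state()
print(robot.pinpoint('top','tray')[:3])"
```

```text
t 4.425 garage xy [-10.3  -0.1] z 31.240116164719925 yaw-A 0.06155810215057348 F [-2.45141963 -0.30808363  1.07178418]
[{'xyz': [0.335, 0.0782, 0.0005], 'confidence': 0.97}, {'xyz': [0.3195, -0.1613, 0.0022], 'confidence': 0.8}, {'xyz': [0.5673, -0.0835, 0.0116], 'confidence': 0.64}]
```

Request:
{"name": "arm_command", "arguments": {
  "series": [0,0,0,3,0,0,255,0,0,0,6,0,0,255,0,0,0,8,0,0,255,0,0,0,10,0,0,255,0,0,0,11,0,0,255]
}}

```text
t: 5.1
ee_pos: [0.5685, -0.0854, 0.0312]
tcp_rot: [0.999, 0.035, 0.0, -0.0]
wrist_force: [-1.6, -0.2, -0.2]
grip_width: 0.005
grasp_force: 0.8
```

Request:
{"name": "arm_command", "arguments": {
  "series": [0,0,0,1,0,0,255,0,0,0,2,0,0,255,0,0,0,3,0,0,255]
}}

```text
t: 5.48
ee_pos: [0.5708, -0.0852, 0.0312]
tcp_rot: [0.999, 0.035, -0.001, -0.0]
wrist_force: [-4.9, -0.1, 2.4]
grip_width: -0.001
grasp_force: 2.2
```

Request:
{"name": "arm_command", "arguments": {
  "series": [0,0,0,1,0,0,255,0,0,0,1.5,0,0,255]
}}

```text
t: 5.72
ee_pos: [0.5708, -0.0852, 0.0312]
tcp_rot: [0.999, 0.035, -0.002, 0.0]
wrist_force: [-7.1, -0.4, 5.4]
grip_width: 0.002
grasp_force: 3.8
```

Request:
{"name": "arm_command", "arguments": {
  "series": [0,0,0,1,0,0,255,0,0,0,1,0,0,255]
}}

```text
t: 5.98
ee_pos: [0.5708, -0.0852, 0.0312]
tcp_rot: [0.999, 0.035, -0.003, 0.0]
wrist_force: [-9.8, -0.5, 6.9]
grip_width: -0.004
grasp_force: 4.6
```

The tray is home: a hard stop at about 10 N with no more motion. I back off and go round to the door.

Request:
{"name": "arm_command", "arguments": {
  "series": [0,0,0,-15,0,0,255,0,0,0,-30,0,-5,255,0,0,0,-30,0,-45,255,0,0,0,-30,0,-90,255,0,0,0,-30,0,-120,255]
}}

```text
t: 6.6
ee_pos: [0.5451, -0.0873, 0.1544]
tcp_rot: [0.999, 0.035, 0.002, 0.0]
wrist_force: [0.8, -0.5, 0.1]
grip_width: -0.004
grasp_force: 0.0
```

```bash
python3 -c "
from h import *
state()
p,W,k=cloud('top');cv2.imwrite('pics/t2.png',cv2.resize(p[130:280,230:390],None,fx=4,fy=4,interpolation=2)[:,:,::-1])"
```

```text
t 6.6 garage xy [-23.1  -0.4] z 154.37450928299333 yaw-A 0.05705733125061594 F [ 0.78255551 -0.50547328  0.08945421]
```

Request:
{"name": "arm_command", "arguments": {
  "series": [0,0,0.17,-12,-25,0,255,0,0,0.34,-24,-50,0,255,0,0,0.51,-36,-75,0,255,0,0,0.68,-48,-100,0,255,0,0,0.85,-60,-125,0,255]
}}

```text
t: 7.28
ee_pos: [0.4298, -0.1426, 0.1518]
tcp_rot: [0.977, -0.202, 0.007, -0.066]
wrist_force: [0.6, -0.9, -0.2]
grip_width: -0.0
grasp_force: 0.0
```

Request:
{"name": "arm_command", "arguments": {
  "series": [0,0,0.16,0,0,0,255,0,0,0.32,0,0,0,255,0,0,0.48,0,0,0,255,0,0,0.64,0,0,0,255,0,0,0.8,0,0,0,255]
}}

```text
t: 7.9
ee_pos: [0.3254, -0.2451, 0.1522]
tcp_rot: [0.904, -0.406, 0.002, -0.137]
wrist_force: [-0.5, -1.1, -0.2]
grip_width: -0.001
grasp_force: 0.0
```

```bash
python3 -c "
from h import *
state()"
```

```text
t 7.9 garage xy [-253.2 -142.5] z 152.2458888817687 yaw-A -51.63258543575686 F [-0.52325826 -1.10057754 -0.21243205]
```

View pics/t2.png

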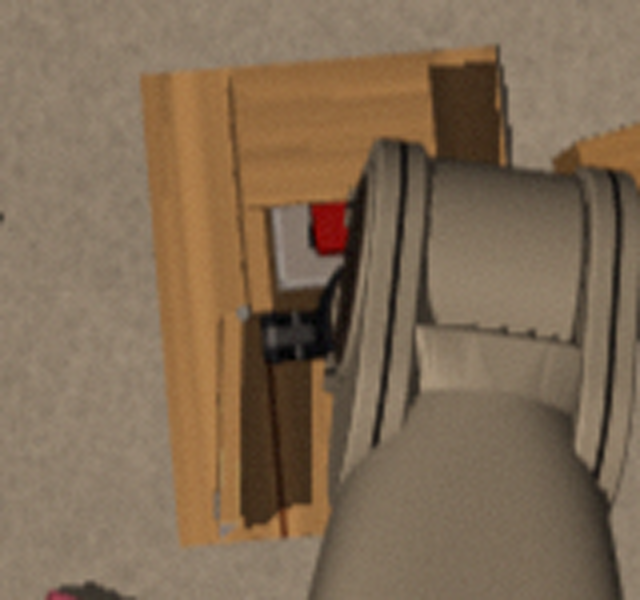

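```bash
python3 -c "
from h import *
from scipy.spatial.transform import Rotation as R
s=robot.observe();print(np.round(s['joints'],3),s['ee_pos'],s['torque'],np.round(R.from_quat(s['tcp_rot']).as_matrix(),3))
p,W,k=cloud('scene');cv2.imwrite('pics/s3.png',p[:,:,::-1])"
```

```text
[-0.832  0.194 -0.302  1.183  0.252  3.14 ] [ 0.32542254 -0.2451224   0.15224589] [-0.18625352  0.09496826 -0.01799131] [[ 0.67  -0.734  0.114]
 [-0.735 -0.633  0.245]
 [-0.108 -0.248 -0.963]]
```

View pics/s3.png

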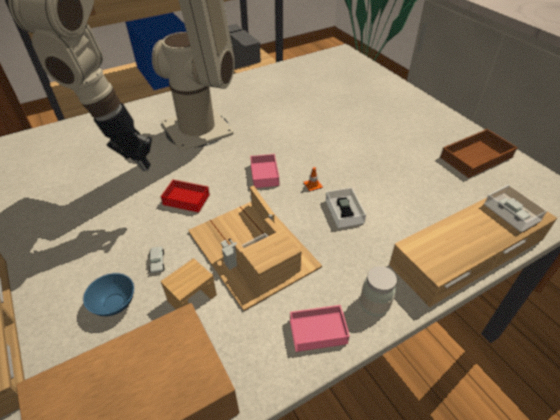

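Joint 6 ran to its end stop. I will turn the other way, using the tool's other side (-x) to push.

Request:
{"name": "arm_command", "arguments": {
  "series": [0,0,-0.1,0,0,0,255,0,0,-0.2,0,0,0,255]
}}

```text
t: 8.2
ee_pos: [0.3259, -0.2446, 0.1523]
tcp_rot: [0.94, -0.311, 0.015, -0.135]
wrist_force: [1.0, -0.7, 0.5]
grip_width: 0.001
grasp_force: 0.0
```

```bash
python3 -c "
from h import *
from scipy.spatial.transform import Rotation as R
s=robot.observe();print(np.round(s['joints'],3),np.round(R.from_quat(s['tcp_rot']).as_matrix(),3));state()"
```

```text
[-0.83   0.194 -0.302  1.183  0.251  2.937] [[ 0.806 -0.582  0.113]
 [-0.59  -0.769  0.245]
 [-0.056 -0.264 -0.963]]
t 8.2 garage xy [-252.7 -142. ] z 152.25379928724922 yaw-A -40.21490925212305 F [ 0.98014785 -0.65454286  0.5389215 ]
```

```bash
cat >>h.py <<'E'
from scipy.spatial.transform import Rotation as R, Slerp
def Rd(g): # tool down, tool x at garage yaw g (deg)
    y=np.radians(g)+A;c,s=np.cos(y),np.sin(y);return R.from_matrix(np.array([[c,s,0],[s,-c,0],[0,0,-1]]))
def show(poses,p0,R0):
    for i in range(0,len(poses),5):
        out=[]
        for p,r in poses[i:i+5]:
            out+=[*np.round((R0.inv()*r).as_rotvec(),3).tolist(),*np.round(R0.inv().apply(np.array(p)-p0),1).tolist(),255]
        print(out);p0,R0=poses[min(i+4,len(poses)-1)]
def cur(): s=robot.observe();return s["ee_pos"]*1000,R.from_quat(s["tcp_rot"])
E
python3 -c "
from h import *
p0,R0=cur();pt=np.array([*gw(-85,125),152]);S=Slerp([0,1],R.concatenate([R0,Rd(85)]))
n=15;show([(p0+(pt-p0)*k/n,S(k/n)) for k in range(1,n+1)],p0,R0)"
```

```text
[-0.014, -0.017, -0.145, -2.9, -20.0, 5.7, 255, -0.028, -0.035, -0.29, -5.9, -40.0, 11.4, 255, -0.042, -0.052, -0.435, -8.8, -60.1, 17.0, 255, -0.057, -0.07, -0.58, -11.8, -80.1, 22.7, 255, -0.071, -0.087, -0.726, -14.7, -100.1, 28.4, 255]
[-0.014, -0.017, -0.145, 11.6, -17.1, 3.9, 255, -0.028, -0.035, -0.29, 23.2, -34.2, 7.8, 255, -0.042, -0.052, -0.435, 34.8, -51.3, 11.7, 255, -0.057, -0.07, -0.58, 46.4, -68.4, 15.6, 255, -0.071, -0.087, -0.726, 58.0, -85.5, 19.6, 255]
[-0.014, -0.017, -0.145, 20.3, -5.2, 1.6, 255, -0.028, -0.035, -0.29, 40.6, -10.4, 3.3, 255, -0.042, -0.052, -0.435, 60.9, -15.5, 4.9, 255, -0.057, -0.07, -0.58, 81.2, -20.7, 6.5, 255, -0.071, -0.087, -0.726, 101.5, -25.9, 8.2, 255]
```

Request:
{"name": "arm_command", "arguments": {
  "series": [-0.014,-0.017,-0.145,-3,-20,6,255,-0.028,-0.035,-0.29,-6,-40,11,255,-0.042,-0.052,-0.435,-9,-60,17,255,-0.057,-0.07,-0.58,-12,-80,23,255,-0.071,-0.087,-0.726,-15,-100,28,255]
}}

```text
t: 8.82
ee_pos: [0.376, -0.151, 0.1525]
tcp_rot: [0.994, 0.05, 0.011, -0.102]
wrist_force: [0.5, 0.7, -1.2]
grip_width: 0.004
grasp_force: 0.0
```

Request:
{"name": "arm_command", "arguments": {
  "series": [-0.014,-0.017,-0.145,12,-17,4,255,-0.028,-0.035,-0.29,23,-34,8,255,-0.042,-0.052,-0.435,35,-51,12,255,-0.057,-0.07,-0.58,46,-68,16,255,-0.071,-0.087,-0.726,58,-86,20,255]
}}

```text
t: 9.45
ee_pos: [0.4258, -0.0577, 0.1522]
tcp_rot: [0.914, 0.403, 0.006, -0.054]
wrist_force: [-0.1, 1.3, -0.1]
grip_width: 0.001
grasp_force: 0.0
```

Request:
{"name": "arm_command", "arguments": {
  "series": [-0.014,-0.017,-0.145,20,-5,2,255,-0.028,-0.035,-0.29,41,-10,3,255,-0.042,-0.052,-0.435,61,-16,5,255,-0.057,-0.07,-0.58,81,-21,7,255,-0.071,-0.087,-0.726,102,-26,8,255]
}}

```text
t: 10.07
ee_pos: [0.4755, 0.0355, 0.1523]
tcp_rot: [0.712, 0.702, 0.0, -0.0]
wrist_force: [-0.4, -0.3, -0.4]
grip_width: 0.002
grasp_force: 0.0
```

```bash
python3 -c "
from h import *
state();print(robot.observe()['joints'])
p,W,k=cloud('scene')
x,y,z=W[...,0],W[...,1],W[...,2]
p0,R0=cur();pt=np.array([*gw(-85,125),42]);show([(pt+[0,0,55],Rd(85)),(pt,Rd(85)),(pt,Rd(85))],p0,R0)
cv2.imwrite('pics/s4.png',cv2.resize(p[140:300,170:360],None,fx=4,fy=3.7,interpolation=2)[:,:,::-1])"
```

```text
t 10.075 garage xy [-83.9 127. ] z 152.27927513941373 yaw-A 85.2377985187296 F [-0.38376831 -0.25087064 -0.42836898]
[ 7.41528689e-02  2.46272368e-01 -2.00625180e-01  1.12346580e+00
  6.63433053e-04  1.65825240e+00]
[0.003, -0.003, 0.01, -4.5, -2.4, 55.5, 255, 0.003, -0.003, 0.01, -4.6, -2.5, 110.5, 255, 0.003, -0.003, 0.01, -4.6, -2.5, 110.5, 255]
```

View pics/s4.png

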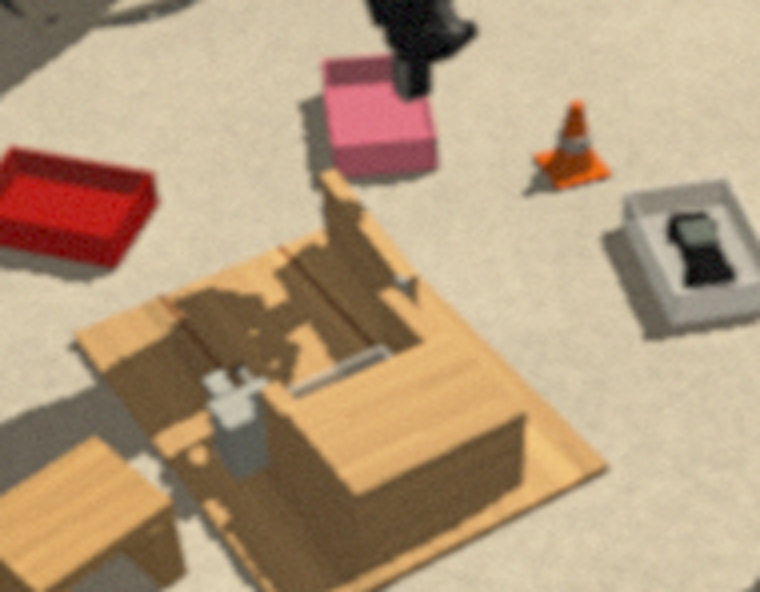

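Request:
{"name": "arm_command", "arguments": {
  "series": [0,0,0.01,-4.5,-2.5,55,255,0,0,0.01,-4.5,-2.5,110,255,0,0,0.01,-4.5,-2.5,110,255]
}}

```text
t: 10.5
ee_pos: [0.468, 0.0299, 0.0389]
tcp_rot: [0.717, 0.697, -0.004, -0.004]
wrist_force: [0.3, -0.5, 0.9]
grip_width: 0.002
grasp_force: 0.0
```

```bash
cat >>h.py <<'E'
def arc(a,off=13,r=85,z=42):
    return np.array([*gw(-r*np.sin(a)-(12+off)*np.cos(a),62-r*np.cos(a)+(12+off)*np.sin(a)),z]),Rd(180-np.degrees(a))
E
python3 -c "
from h import *
state();p0,R0=cur()
show([arc(1.66,o) for o in (28,21,14,12,10)]+[arc(a,11) for a in 1.65-.088*np.arange(1,16)],p0,R0)"
```

```text
t 10.5 garage xy [-91.9 121.9] z 38.86206256225312 yaw-A 84.31767231819735 F [ 0.33404854 -0.50878898  0.88449683]
[-0.011, -0.0, -0.01, -11.4, 11.9, -3.3, 255, -0.011, -0.0, -0.01, -18.4, 12.0, -3.3, 255, -0.011, -0.0, -0.01, -25.4, 12.1, -3.3, 255, -0.011, -0.0, -0.01, -27.4, 12.1, -3.3, 255, -0.011, -0.0, -0.01, -29.4, 12.1, -3.3, 255]
[0.0, 0.0, -0.098, -7.4, -1.8, 0.0, 255, 0.0, 0.0, -0.186, -15.1, -2.8, 0.0, 255, 0.0, 0.0, -0.274, -22.9, -3.1, 0.0, 255, 0.0, 0.0, -0.362, -30.6, -2.6, 0.0, 255, 0.0, 0.0, -0.45, -38.3, -1.5, 0.0, 255]
[0.0, 0.0, -0.088, -7.6, -1.7, 0.0, 255, 0.0, 0.0, -0.176, -15.2, -2.7, 0.0, 255, 0.0, 0.0, -0.264, -23.0, -3.1, 0.0, 255, 0.0, 0.0, -0.352, -30.7, -2.7, 0.0, 255, 0.0, 0.0, -0.44, -38.4, -1.7, 0.0, 255]
[0.0, 0.0, -0.088, -7.6, -1.7, 0.0, 255, 0.0, 0.0, -0.176, -15.2, -2.7, 0.0, 255, 0.0, 0.0, -0.264, -23.0, -3.1, 0.0, 255, 0.0, 0.0, -0.352, -30.7, -2.7, 0.0, 255, 0.0, 0.0, -0.44, -38.4, -1.7, 0.0, 255]
```

Request:
{"name": "arm_command", "arguments": {
  "series": [-0.011,0,-0.01,-8,12,-3,255,-0.011,0,-0.01,-18,12,-3,255,-0.011,0,-0.01,-25,12,-3,255,-0.011,0,-0.01,-27,12,-3,255,-0.011,0,-0.01,-29,12,-3,255]
}}

```text
t: 11.12
ee_pos: [0.4835, 0.0006, 0.0454]
tcp_rot: [0.714, 0.7, 0.004, 0.003]
wrist_force: [0.3, 0.5, -0.4]
grip_width: -0.002
grasp_force: 0.1
```

Request:
{"name": "arm_command", "arguments": {
  "series": [0,0,-0.098,-7.4,-1.8,0,255,0,0,-0.186,-15,-2.8,0,255,0,0,-0.274,-23,-3,0,255,0,0,-0.362,-30.5,-2.6,0,255,0,0,-0.45,-38.3,-1.5,0,255]
}}

```text
t: 11.75
ee_pos: [0.4809, -0.0374, 0.0449]
tcp_rot: [0.538, 0.843, 0.003, 0.004]
wrist_force: [0.6, 0.6, -0.4]
grip_width: -0.003
grasp_force: 0.2
```

```bash
python3 -c "
from h import *
state();print(robot.observe()['joints'],arc(1.21,11)[0])
print(robot.pinpoint('top','door_edge')[:2],robot.pinpoint('scene','door_edge')[:2])"
```

```text
t 11.75 garage xy [-83.6  53.9] z 44.917288491425566 yaw-A 110.90239465037502 F [ 0.56016012  0.56544915 -0.37775459]
[-0.07868457  0.36961241 -0.34644433  0.84578618  0.00181057  1.05747883] [476.93385223 -38.03176702  42.        ]
[{'xyz': [0.4416, -0.0203, 0.0443], 'confidence': 0.61}] [{'xyz': [0.4424, -0.0218, 0.0469], 'confidence': 0.86}, {'xyz': [0.4918, -0.3056, -0.0013], 'confidence': 0.62}]
```

The network's reading came from an old picture. The contact force of about 0.8 N says the door is moving, so I go on and look later.

Request:
{"name": "arm_command", "arguments": {
  "series": [0,0,-0.088,-7.6,-1.7,0,255,0,0,-0.176,-15.2,-2.7,0,255,0,0,-0.264,-23,-3,0,255,0,0,-0.352,-30.7,-2.7,0,255,0,0,-0.44,-38.4,-1.7,0,255]
}}

```text
t: 12.48
ee_pos: [0.4955, -0.0727, 0.045]
tcp_rot: [0.342, 0.94, 0.002, 0.004]
wrist_force: [-0.4, 0.2, -0.0]
grip_width: -0.005
grasp_force: 0.2
```

```bash
python3 -c "
from h import *
p,W,k=cloud('scene');state();p0,R0=cur();print(R0.as_quat())
print(robot.pinpoint('scene','door_edge')[:2],arc(.77,11)[0],p0)
cv2.imwrite('pics/s5.png',cv2.resize(p[140:300,170:360],None,fx=4,fy=3.7,interpolation=2)[:,:,::-1])
show([arc(a,11,z=p0[2]) for a in .77-.08*np.arange(1,6)],p0,R0)"
```

```text
t 12.525 garage xy [-70.8  16.8] z 45.10148558896239 yaw-A 136.07761238878723 F [ 0.77967994 -0.13651451 -0.25998359]
[0.3413672  0.93991634 0.00193053 0.0046885 ]
[{'xyz': [0.4899, -0.1182, 0.0451], 'confidence': 0.71}] [491.41584832 -73.63209     42.        ] [496.3437217  -73.46709496  45.10148559]
[0.007, 0.008, -0.077, -3.2, -4.9, -0.0, 255, 0.006, 0.008, -0.157, -10.2, -5.9, 0.0, 255, 0.006, 0.008, -0.237, -17.2, -6.4, 0.1, 255, 0.006, 0.009, -0.317, -24.2, -6.3, 0.1, 255, 0.005, 0.009, -0.397, -31.2, -5.7, 0.2, 255]
```

View pics/s5.png

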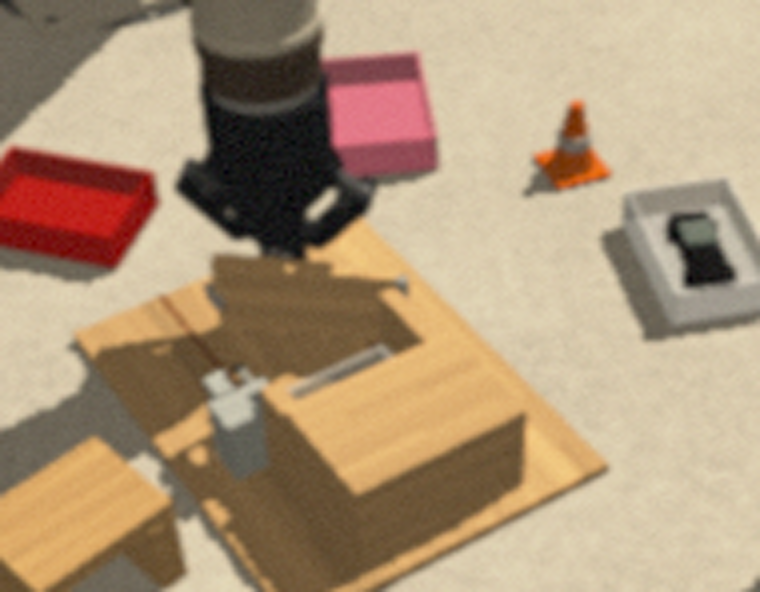

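The finger (290,250) pushes the door (free edge at 215,300), now at about 0.73 rad, with the tray home behind it.

Request:
{"name": "arm_command", "arguments": {
  "series": [0.006,0.008,-0.08,-5,-3,0,255,0.006,0.008,-0.157,-11,-5,0,255,0.006,0.008,-0.237,-17.5,-5.7,0,255,0.006,0.009,-0.317,-24.2,-6,0,255,0.006,0.009,-0.397,-31,-5.7,0,255]
}}

```text
t: 13.2
ee_pos: [0.5154, -0.0968, 0.0451]
tcp_rot: [0.151, 0.989, -0.0, -0.001]
wrist_force: [-0.1, -0.5, -0.4]
grip_width: 0.003
grasp_force: 0.1
```

```bash
python3 -c "
from h import *
state();p0,R0=cur();print(arc(.37,11)[0],p0)
show([arc(a,11,z=p0[2]) for a in .37-.03*np.arange(0,5)],p0,R0)"
```

```text
t 13.2 garage xy [-53.3  -7.8] z 45.11632917258911 yaw-A 158.67728262752408 F [-0.08986827 -0.52189021 -0.38063263]
[516.66924125 -97.84886622  42.        ] [515.43062799 -96.8376704   45.11632917]
[-0.0, -0.002, -0.002, -1.5, -0.6, -0.0, 255, -0.0, -0.002, -0.032, -4.0, -1.2, -0.0, 255, -0.0, -0.002, -0.062, -6.6, -1.8, -0.0, 255, -0.0, -0.002, -0.092, -9.2, -2.3, -0.0, 255, -0.0, -0.002, -0.122, -11.8, -2.7, -0.0, 255]
```

Request:
{"name": "arm_command", "arguments": {
  "series": [0,0,-0.03,-3,-0.8,0,255,0,0,-0.06,-5.5,-1.4,0,255,0,0,-0.09,-8,-2,0,255,0,0,-0.12,-10.5,-2.4,0,255]
}}

```text
t: 13.7
ee_pos: [0.5251, -0.1027, 0.0453]
tcp_rot: [0.09, 0.996, -0.0, -0.001]
wrist_force: [-0.2, 0.6, 0.2]
grip_width: 0.0
grasp_force: 0.1
```

Request:
{"name": "arm_command", "arguments": {
  "series": [0,0,-0.015,-1,0,0,255,0,0,-0.03,-2,0,0,255,0,0,-0.04,-3,0,0,255]
}}

```text
t: 14.08
ee_pos: [0.528, -0.1033, 0.0453]
tcp_rot: [0.071, 0.997, -0.0, -0.001]
wrist_force: [0.5, 0.2, 0.2]
grip_width: 0.002
grasp_force: 0.1
```

Request:
{"name": "arm_command", "arguments": {
  "series": [0,0,-0.015,-1,0,0,255,0,0,-0.03,-2,0,0,255]
}}

```text
t: 14.32
ee_pos: [0.5299, -0.1036, 0.0452]
tcp_rot: [0.056, 0.998, -0.0, -0.001]
wrist_force: [-1.0, -0.6, -0.4]
grip_width: 0.001
grasp_force: 0.5
```

```bash
python3 -c "
from h import *
state();p0,R0=cur()
c=(gw(0,62));d=p0[:2]-c;print('door a est',[ (min(np.linspace(-.2,.5,701),key=lambda a:abs(np.dot(p0[:2]-arc(a,o)[0][:2],[np.cos(A-a),np.sin(A-a)])))) for o in(11,13)])"
```

```text
t 14.325 garage xy [-39.4 -15.6] z 45.23598370181249 yaw-A 169.60204454711106 F [-1.03840443 -0.63899655 -0.37050813]
door a est [np.float64(0.202), np.float64(0.179)]
```

Request:
{"name": "arm_command", "arguments": {
  "series": [0,0,-0.012,-1,0,0,255,0,0,-0.024,-2,0,0,255]
}}

```text
t: 14.58
ee_pos: [0.5317, -0.1039, 0.0452]
tcp_rot: [0.044, 0.999, -0.0, -0.001]
wrist_force: [-1.5, 0.2, 0.7]
grip_width: -0.0
grasp_force: 0.6
```

Request:
{"name": "arm_command", "arguments": {
  "series": [0,0,-0.012,-1,0,0,255,0,0,-0.024,-2,0,0,255]
}}

```text
t: 14.82
ee_pos: [0.5338, -0.1041, 0.0451]
tcp_rot: [0.032, 0.999, -0.0, -0.001]
wrist_force: [-1.7, -1.3, -0.1]
grip_width: 0.0
grasp_force: 0.7
```

Request:
{"name": "arm_command", "arguments": {
  "series": [0,0,-0.012,-1,0,0,255,0,0,-0.024,-2,0,0,255]
}}

```text
t: 15.08
ee_pos: [0.5359, -0.1042, 0.0452]
tcp_rot: [0.02, 1.0, -0.0, -0.001]
wrist_force: [-1.6, -0.6, 0.4]
grip_width: -0.001
grasp_force: 0.9
```

Request:
{"name": "arm_command", "arguments": {
  "series": [0,0,-0.012,-1,0,0,255,0,0,-0.024,-2,0,0,255]
}}

```text
t: 15.32
ee_pos: [0.5379, -0.1043, 0.0452]
tcp_rot: [0.008, 1.0, -0.0, -0.001]
wrist_force: [-1.8, -0.8, 0.5]
grip_width: 0.001
grasp_force: 1.0
```

Request:
{"name": "arm_command", "arguments": {
  "series": [0,0,-0.012,-1,0,0,255,0,0,-0.024,-2,0,0,255]
}}

```text
t: 15.58
ee_pos: [0.5399, -0.1043, 0.0452]
tcp_rot: [-0.004, 1.0, -0.0, -0.001]
wrist_force: [-2.7, -1.5, 0.2]
grip_width: -0.001
grasp_force: 1.1
```

Request:
{"name": "arm_command", "arguments": {
  "series": [0,0,-0.012,-1,0,0,255]
}}

```text
t: 15.7
ee_pos: [0.5409, -0.1043, 0.0452]
tcp_rot: [-0.01, 1.0, -0.0, -0.001]
wrist_force: [-1.9, -1.8, 0.4]
grip_width: -0.002
grasp_force: 1.2
```

Request:
{"name": "arm_command", "arguments": {
  "series": [0,0,-0.012,-1,0,0,255,0,0,-0.024,-2,0,0,255]
}}

```text
t: 15.95
ee_pos: [0.5429, -0.1043, 0.0452]
tcp_rot: [-0.022, 1.0, -0.0, -0.001]
wrist_force: [-2.5, -1.5, -0.6]
grip_width: 0.001
grasp_force: 1.4
```

Request:
{"name": "arm_command", "arguments": {
  "series": [0,0,-0.012,-1,0,0,255,0,0,-0.024,-2,0,0,255]
}}

```text
t: 16.2
ee_pos: [0.5434, -0.1045, 0.0452]
tcp_rot: [-0.034, 0.999, -0.0, -0.002]
wrist_force: [-8.2, -3.2, 4.4]
grip_width: 0.001
grasp_force: 3.9
```

Request:
{"name": "arm_command", "arguments": {
  "series": [0,0,-0.012,-1,0,0,255]
}}

```text
t: 16.32
ee_pos: [0.5438, -0.1047, 0.0451]
tcp_rot: [-0.04, 0.999, -0.001, -0.003]
wrist_force: [-8.4, -4.5, 5.3]
grip_width: -0.005
grasp_force: 4.8
```

Request:
{"name": "arm_command", "arguments": {
  "series": [0,0,-0.006,-0.7,0,0,255]
}}

```text
t: 16.45
ee_pos: [0.5439, -0.1047, 0.0451]
tcp_rot: [-0.042, 0.999, -0.001, -0.003]
wrist_force: [-9.9, -4.5, 6.6]
grip_width: 0.002
grasp_force: 4.3
```

Request:
{"name": "arm_command", "arguments": {
  "series": [0,0,-0.006,-0.7,0,0,255]
}}

```text
t: 16.58
ee_pos: [0.5449, -0.1049, 0.0451]
tcp_rot: [-0.045, 0.999, -0.001, -0.003]
wrist_force: [-9.7, -3.3, 4.8]
grip_width: 0.003
grasp_force: 4.9
```

Request:
{"name": "arm_command", "arguments": {
  "series": [0,0,-0.006,-0.7,0,0,255]
}}

```text
t: 16.7
ee_pos: [0.5452, -0.1049, 0.0451]
tcp_rot: [-0.048, 0.999, -0.001, -0.003]
wrist_force: [-8.4, -5.2, 4.9]
grip_width: 0.0
grasp_force: 4.7
```

Request:
{"name": "arm_command", "arguments": {
  "series": [0,0,-0.006,-0.7,0,0,255]
}}

```text
t: 16.82
ee_pos: [0.5456, -0.105, 0.0451]
tcp_rot: [-0.051, 0.999, -0.001, -0.004]
wrist_force: [-8.4, -4.6, 4.7]
grip_width: 0.005
grasp_force: 4.2
```

Request:
{"name": "arm_command", "arguments": {
  "series": [0,0,-0.006,-0.7,0,0,255]
}}

```text
t: 16.95
ee_pos: [0.5464, -0.1051, 0.0451]
tcp_rot: [-0.054, 0.999, -0.001, -0.004]
wrist_force: [-8.9, -6.4, 4.2]
grip_width: 0.0
grasp_force: 4.4
```

Request:
{"name": "arm_command", "arguments": {
  "series": [0,0,-0.006,-0.7,0,0,255]
}}

```text
t: 17.08
ee_pos: [0.5469, -0.1051, 0.045]
tcp_rot: [-0.057, 0.998, -0.001, -0.004]
wrist_force: [-11.5, -6.6, 6.3]
grip_width: 0.005
grasp_force: 5.9
```

Request:
{"name": "arm_command", "arguments": {
  "series": [0,0,-0.006,-0.7,0,0,255]
}}

```text
t: 17.2
ee_pos: [0.5474, -0.1052, 0.0451]
tcp_rot: [-0.06, 0.998, -0.001, -0.004]
wrist_force: [-9.1, -7.4, 4.9]
grip_width: -0.004
grasp_force: 4.8
```

Request:
{"name": "arm_command", "arguments": {
  "series": [0,0,0,-0.2,-1,0,255,0,0,0,-0.4,-2,0,255]
}}

```text
t: 17.45
ee_pos: [0.5509, -0.105, 0.045]
tcp_rot: [-0.061, 0.998, 0.001, -0.001]
wrist_force: [-3.8, 1.6, 1.2]
grip_width: 0.001
grasp_force: 1.7
```

Request:
{"name": "arm_command", "arguments": {
  "series": [0,0,0,-0.7,-0.2,0,255]
}}

```text
t: 17.58
ee_pos: [0.5519, -0.105, 0.045]
tcp_rot: [-0.061, 0.998, 0.001, -0.001]
wrist_force: [-4.3, 0.2, 0.7]
grip_width: 0.0
grasp_force: 1.8
```

Request:
{"name": "arm_command", "arguments": {
  "series": [0,0,-0.003,-0.7,-0.3,0,255]
}}

```text
t: 17.7
ee_pos: [0.5528, -0.1051, 0.045]
tcp_rot: [-0.063, 0.998, 0.001, -0.001]
wrist_force: [-3.9, 1.2, 0.1]
grip_width: -0.0
grasp_force: 1.7
```

Request:
{"name": "arm_command", "arguments": {
  "series": [0,0,-0.003,-0.7,-0.3,0,255]
}}

```text
t: 17.82
ee_pos: [0.5532, -0.1052, 0.045]
tcp_rot: [-0.064, 0.998, 0.001, -0.001]
wrist_force: [-5.3, 3.8, 1.2]
grip_width: 0.002
grasp_force: 2.4
```

The force dropped from about 12 N to 4 N with a 3.5 mm jump, which is the snap. I back off and check that the door holds.

Request:
{"name": "arm_command", "arguments": {
  "series": [0,0,0,3,0,0,255,0,0,0,8,0,0,255,0,0,0,20,0,0,255,0,0,0,40,0,0,255,0,0,0,60,0,-30,255]
}}

```text
t: 18.45
ee_pos: [0.4916, -0.1136, 0.0739]
tcp_rot: [-0.064, 0.998, 0.0, -0.002]
wrist_force: [0.6, -0.0, 0.4]
grip_width: 0.0
grasp_force: 0.0
```

Request:
{"name": "arm_command", "arguments": {
  "series": [0,0,0,20,0,-40,255,0,0,0,50,0,-80,255,0,0,0,90,0,-120,255,0,0,0,130,0,-150,255,0,0,0,130,0,-150,255]
}}

```text
t: 19.08
ee_pos: [0.3648, -0.131, 0.2283]
tcp_rot: [-0.063, 0.998, -0.002, 0.003]
wrist_force: [0.4, 0.4, -0.3]
grip_width: 0.003
grasp_force: 0.0
```

```bash
python3 -c "
from h import *
p,W,k=cloud('scene');state()
for n in('door_edge','tray','van','cone','sedan','spare_tray'):print(n,[(np.round(r['xyz'],3),round(r['confidence'],2)) for r in robot.pinpoint('scene',n)[:3]])
cv2.imwrite('pics/s6.png',cv2.resize(p[140:300,170:360],None,fx=4,fy=3.7,interpolation=2)[:,:,::-1])
p,W,k=cloud('top')
x,y,z=W[...,0],W[...,1],W[...,2]
gx=(x*1000-O[0])*np.cos(A)+(y*1000-O[1])*np.sin(A);gy=-(x*1000-O[0])*np.sin(A)+(y*1000-O[1])*np.cos(A)
m=(z>.068)&(z<.083)&(gx<15)&(gx>-45)&(abs(gy)<80)
print(m.sum(),cv2.minAreaRect(np.stack([gx[m],gy[m]],1).astype(np.float32)))"
```

```text
t 19.125 garage xy [-205.2  -31.3] z 227.0327494376274 yaw-A -176.79118401005883 F [-0.95768641  0.02637174  0.61336258]
door_edge [(array([ 0.579, -0.145,  0.045]), 0.63)]
tray [(array([ 0.854, -0.069, -0.001]), 0.78), (array([ 0.32 , -0.162, -0.001]), 0.71), (array([ 0.334,  0.083, -0.003]), 0.58)]
van []
cone [(array([0.452, 0.184, 0.001]), 0.63), (array([ 0.564, -0.106,  0.05 ]), 0.28)]
sedan [(array([ 0.494, -0.304, -0.001]), 0.75)]
spare_tray [(array([0.585, 0.193, 0.003]), 0.95)]
312 ((-1.6515679359436035, -2.3025436401367188), (136.15599060058594, 25.47673988342285), 86.19070434570312)
```

View pics/s6.png

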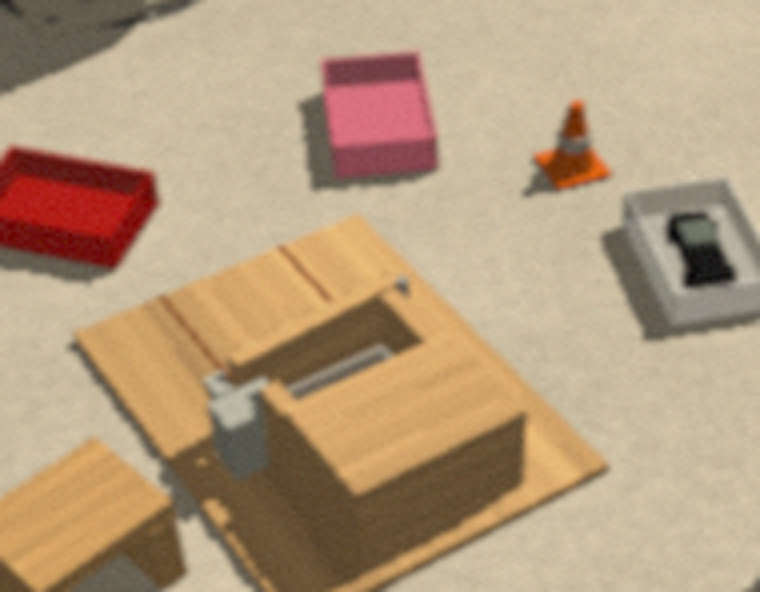

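The door stays shut by itself (edge at 225,365, about -0.06 rad), the tray is home behind it, and the bystanders are where they were. I hand in.

```bash
python3 -c "
from cell import robot
print(robot.close_job())"
```

```text
the job is handed in; nothing more can be done
None
```

The tray with the van is against the garage's back wall, the door is latched and stayed shut by itself, the other things stand where they were, and the job is handed in at about 19 s (no verdict was returned).

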